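# Trip test of the bench safety cut-out

## Robot

A 6-joint arm with a two-finger parallel gripper is mounted at the origin on the work surface. World frame = base frame: x ahead of the robot, y to its left, z up, the work surface at z = 0. Lengths are in m, angles in rad, forces in N, time in s.
With the tool pointing down it reaches from about 0.375 to 0.975 m from the base axis. Payload 3.8 kg.
Tool frame: the origin (TCP) lies at the centre of the arm's flange, where the gripper is bolted on; the fingertips stand 173 mm ahead of it and the grasp point (between the pads) lies 155 mm ahead of it (bot.tip_reach is the distance from the TCP to the fingertips, in m); z points along the fingers, y is the line along which they close (so a half turn about z gives the same grasp; the last joint's range is limited). The gripper opens to 85 mm and grips with 20 to 120 N. Pads are 22 mm wide; open, the fingers measure 114 mm over their backs; the gripper's body (76 mm by 85 mm) begins 54 mm behind the grasp point. The pads swing forward as they close: fully open they stand 13 mm farther back than shut.
Start: joints at [-1.335, 0.264, 1.604, -0, 1.274, -0.037], TCP at [0.182, -0.65, 0.405] pointing down, gripper open.
Joint ranges: [-2.63, 2.63], [-0.94, 2.18], [0.31, 2.57], [-1.31, 4.45], [0, 2.66], [-2.55, 2.55]. Speed limits (rad/s): [2.57, 2.57, 3.14, 3.14, 3.14, 3.14].

## Interface

Orientations are given as a rotation vector (axis times angle).
In Python, from workcell import bot gives the robot as it stands.
- The arm moves only by the tool drive_tool, never from a script. Its arguments are lists of equal length, an entry for each row: "claw": the finger opening in mm, from 0 to 85.4; "slide": the shift along the world's x, y, z each as a share of 0.5 m, from -1 to 1, a list of three; "yaw": the turn about the world's z as a share of 180 degrees, from -1 to 1. A call has 1 to 8 rows; each row is the pose to reach, as a shift and turn from the pose commanded when the call began, turning the shorter way round; what a row does not reach only later rows make up. A row lasts 1/12 s, in which the tool goes at most 41.7 mm and 7.16 degrees, less where a joint would pass 70% of its speed; a pose out of reach is approached as far as the arm can. A call with a number of a shift or a turn outside -1 to 1 is refused whole. A call with a gripper value outside its range is refused whole. The fingers move at their own pace and stop on an object; "newtons" is the grip in N (left out, the last holds). Time passes only in rows, so rows that repeat a pose let the fingers close. It gives the time, the measured TCP pose, the force, the opening and the grip force at its end, in the units of the state.
- bot.read_state(): the state, without advancing time (a new reading comes with each control period).
- bot.read_camera(name): name is "side" or "top" or "wrist"; returns a dict with "color" (480x640x3 uint8, red, green, blue), "depth" (480x640 float32, m along the optical axis (not along the pixel's ray), 0 where there is no reading), "mtx" (3x3 intrinsics, pixels), "eye" and "rotation" of the camera in the world. Camera axes: x right, y up, looking along -z (the intrinsics and any distortion apply to the point x, -y, -z); pixel columns grow to the right and rows downward; lengths in m; the calibration is good to about 2 mm. A picture is of the moment at which its call begins.
- bot.finish_job(): hands the job in; it is judged then, once.
The state is a dict: "time": time; "q": joint angles; "joint_vel": joint speeds; "joint_torque": joint torques, N m; "tool_pos": TCP position; "tcp_rot": TCP orientation; "wrist_force": force on the tool from outside, world axes, zero at the start; "torque": the same for the moment, N m; "width": opening from 0.0 (shut) to 1.0 (fully open); "grip_force": force on a finger pad.
Only numpy, scipy, OpenCV 4.12 (cv2) and the standard library are available. Lean on these libraries where they do the work, as an engineer would, in place of code of your own. Each camera call takes 0.05 s, during which the arm holds its last target. There are 200 camera calls.

## Task

Do the routine trip test of the bench's safety cut-out: swing its clear guard up and lay it gently back on its open stop, then press the yellow test button all the way so that the red lever drops. Push the lever back up until it stays up by itself, then lower the guard gently until it is fully shut. Never let the guard fall or slam at either end, and leave the other things on the bench where they are.

Things in the scene. Friction and masses are not known exactly. Their poses are not given: they have to be found in the camera images.
- cutout: Safety cut-out: grey box fixed to the bench, 275 x 210 x 60 mm high, level blue top panel. x axis: from operator's side (sockets, bar) to hinge side, y left, z up; origin at bench level. Spans x -95 to 180, y -105 to 105 mm. Hinge line at x 85; open stop: two posts 180 mm high at x 165, y +-60. Button at x, y (-3, -50), lever pivot at (15, 45) mm.
- guard (a joint): Angle (rad) of the clear guard: 0 = shut on the box, 1.5 = fully open, leaning on its stop. A clear hood with orange edges, 170 (x) x 190 (y) x 75 mm high, open below, 4 mm walls, about 0.4 kg, hinged along y at its far lower edge. The hinge turns freely: let go below about 1 rad it drops shut, beyond that it falls back on its stop.
- guard_bar (a point): Centre of the guard's black handle bar, round, 12 mm diameter, 120 mm long along the box's y, on two end arms 45 mm in front of the hood's front wall (free gap 39 mm to the wall, 108 mm between arms). Shut: 215 mm in front of guard_hinge and 45 mm above it. It swings on a 220 mm radius; about 280 mm above the bench when open.
- guard_hinge (a point): Middle of the guard's hinge line, 61 mm above the bench; the line runs along the box's y axis.
- button (a joint): How far the yellow test button is pressed (m): 0 = out, 0.008 = fully in. Spring return, about 5 N; the lever trips from about 0.005.
- button_top (a point): Centre of the top of the round yellow test button, diameter 32 mm, standing 18 mm above the panel (78 mm above the bench); it presses straight down.
- lever (a joint): Angle (rad) of the red lever: 0 = up (on), leaning 0.21 rad past vertical to the hinge side, where its weight keeps it; grows as it tips to the operator's side; 0.9 = dropped, 0.69 rad from vertical towards the operator (-x of the box). Vertical is 0.21: push it past this and it stays up, if the button is out.
- lever_grip (a point): Centre of the lever's red grip: 46 mm wide (along the box's y), 16 mm thick, 26 mm along the lever, 52 mm from the pivot; the lever's end is 65 mm from the pivot.
- lever_pivot (a point): The lever's pivot, 66 mm above the bench; its axis runs along the box's y axis.
- multimeter: Loose red multimeter lying flat, 90 x 180 x 40 mm, origin under its centre. Leave alone.
- spray_can: Loose black and red spray can, diameter 56 mm, 140 mm high, origin under its centre. Leave alone.
- board: Loose green circuit board, 160 x 110 x 20 mm, origin under its centre. Leave alone.
- screwdriver: Loose screwdriver, 180 mm long. Leave alone.
- parts_box: Loose blue open box, 130 x 90 x 50 mm, origin under its centre. Leave alone.
- brush: Loose brush, 170 mm long. Leave alone.

How it is judged:
By the outcome, as a careful person would: the job done as asked, in the order asked, and still so for the second after the job is handed in, with the robot touching nothing.
It also fails if it takes over 72 s, if anything falls off the work surface, if the arm or the gripper's body presses on something with over 40 N, if the wrist force passes 120 N, or if a joint passes its speed limit or range.

## Working session

There is one attempt and no reset: what is moved stays moved. The work goes in short steps, Python scripts to look and compute and a tool call to move; the robot and the scene stay as the last step left them, time stands still between calls to the robot, and variables do not carry over. Pictures are saved under pics/ and viewed, at most 10 in all, crops included, and the job is handed in when it is done.

Besides the shell and the picture viewer there is one more tool, called after ">>>" by a JSON object that holds its "fn" and its "kwargs". drive_tool: Moves the arm, as the interface text tells. Shift numbers are shares of 0.5 m and turn numbers shares of 180 degrees, none past 1 either way. Its arguments: {"type":"object","properties":{"claw":{"type":"array","items":{"type":"number"}},"slide":{"type":"array","items":{"type":"array","items":{"type":"number"}}},"yaw":{"type":"array","items":{"type":"number"}},"newtons":{"type":"number"}},"required":["claw","slide","yaw"]}

```bash
ls; mkdir -p pics; cat > h.py <<'E'
import numpy as np,cv2
from workcell import bot
def cam(n):
    c=bot.read_camera(n); return c
def world(c,u,v,d=None,z=None):
    K=np.array(c["mtx"]);R=np.array(c["rotation"]);e=np.array(c["eye"])
    if R.shape!=(3,3): R=cv2.Rodrigues(R)[0]
    r=np.array([(u-K[0,2])/K[0,0],-(v-K[1,2])/K[1,1],-1.0])
    r=R@r
    if z is not None: d=(z-e[2])/r[2]
    return e+r*d
E
python3 - <<'E'
from h import *
for n in("top","side"):
    c=cam(n); cv2.imwrite(f"pics/{n}0.png",c["color"][:,:,::-1]); np.savez(f"{n}0.npz",**{k:v for k,v in c.items()})
    print(n,c.keys(),c["mtx"],c["eye"],c["rotation"])
print(bot.read_state())
E
```

```text
pics
top dict_keys(['color', 'depth', 'mtx', 'eye', 'rotation']) [[572.21944372   0.         311.33955877]
 [  0.         572.21944372 237.63474323]
 [  0.           0.           1.        ]] [0.34330568 0.050425   1.43061499] [ 0.08953522 -0.08606401 -1.5905112 ]
side dict_keys(['color', 'depth', 'mtx', 'eye', 'rotation']) [[578.46626543   0.         305.669721  ]
 [  0.         578.46626543 235.07454002]
 [  0.           0.           1.        ]] [-0.2895855   0.8187793   0.89049908] [ 0.45852316 -1.07997433 -2.13328628]
{'time': 0.1, 'q': array([-1.33490300e+00,  2.64699135e-01,  1.60527239e+00,  3.17657366e-05,
        1.27369438e+00, -3.68926113e-02]), 'joint_vel': array([-3.64079507e-04, -9.68181485e-04, -1.83627692e-03,  2.18709164e-03,
       -3.31459305e-05, -7.28079479e-04]), 'joint_torque': array([ 4.67602064e-07, -5.16708148e+01, -3.68589413e+01, -9.51104948e-05,
        6.25208908e-03,  7.31648214e-06]), 'tool_pos': array([ 0.18178963, -0.64973157,  0.40345291]), 'tcp_rot': array([-3.11037149e+00, -4.26868416e-01,  2.75862758e-04]), 'wrist_force': array([0.90620516, 0.40164558, 0.29359844]), 'torque': array([ 0.01524884, -0.02597665, -0.04493761]), 'grip_force': 0.0, 'width': 1.000839053860434}
```

View pics/top0.png

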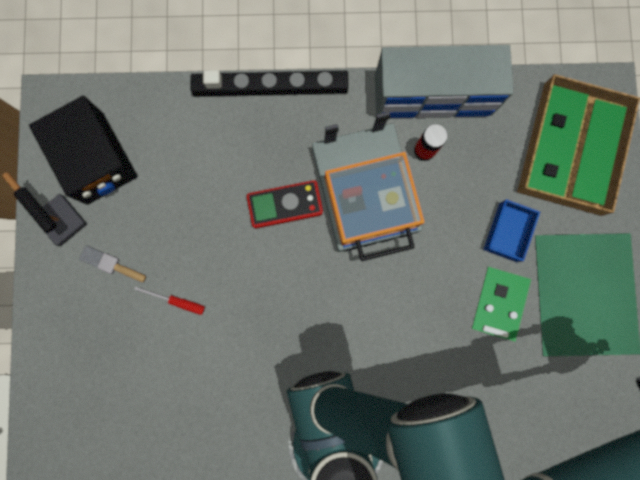

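View pics/side0.png

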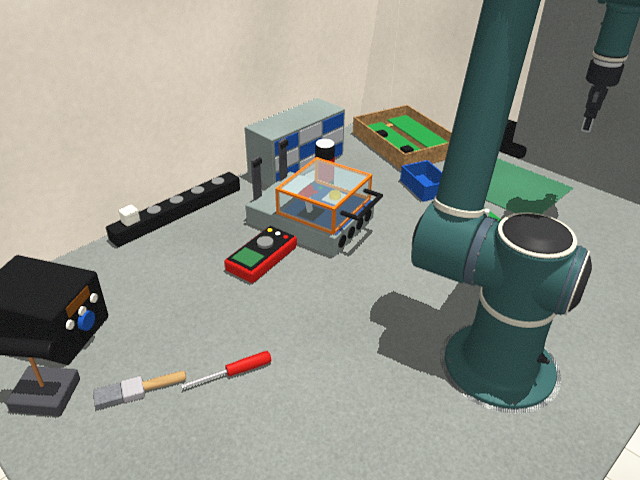

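The top view shows the cut-out at about (370,195), with its hinge side up and away from the robot. The bar is at about (385,245), the yellow button at (392,198) and the lever at (353,195). The side view confirms the guard is shut. The multimeter is left of the box and the spray can sits at the right rear.

```bash
python3 - <<'E'
from h import *
for n,(u0,u1,v0,v1) in {"top":(305,450,110,275),"side":(235,395,140,260)}.items():
    c=dict(np.load(f"{n}0.npz")); I=c["color"]; D=c["depth"]
    hsv=cv2.cvtColor(I,cv2.COLOR_RGB2HSV).astype(int)
    roi=np.zeros(D.shape,bool); roi[v0:v1,u0:u1]=1
    H,S,V=hsv[...,0],hsv[...,1],hsv[...,2]
    m={"orange":(H>=6)&(H<=18)&(S>150)&(V>120),"yellow":(H>=20)&(H<=35)&(S>60),"dark":(V<60),"red":((H<5)|(H>174))&(S>70)}
    for k,M in m.items():
        M=M&roi; vs,us=np.nonzero(M)
        P=np.array([world(c,u,v,D[v,u]) for u,v in zip(us,vs) if D[v,u]>0])
        print(n,k,len(us),"uv med",np.median(us),np.median(vs),"z pct",np.percentile(P[:,2],[5,25,50,75,95]).round(3))
        if k=="orange":
            T=np.array([world(c,u,v,z=.136) for u,v in zip(us,vs)])
            Q=P[abs(P[:,2]-.136)<.008]; print(len(Q))
            if n=="top":
                for A in(T,Q): print(cv2.minAreaRect((A[:,:2]*1000).astype(np.float32)))
        if k=="dark":
            Q=P[(P[:,2]>.09)&(P[:,2]<.125)]; print(" bar",len(Q),cv2.minAreaRect((Q[:,:2]*1000).astype(np.float32)),Q.mean(0))
            Q=P[(P[:,2]>.165)&(P[:,2]<.195)]; print(" posts",len(Q)); 
            if len(Q): print(cv2.minAreaRect((Q[:,:2]*1000).astype(np.float32)))
        if k in("yellow",):
            print(world(c,us.mean(),vs.mean(),z=.078))
    cr=I[v0:v1,u0:u1,::-1]; cv2.imwrite(f"pics/{n}crop.png",cv2.resize(cr,None,fx=4 if n=="side" else 3.6,fy=4 if n=="side" else 3.6,interpolation=cv2.INTER_CUBIC))
E
```

```text
top orange 742 uv med 365.0 211.5 z pct [0.102 0.132 0.136 0.138 0.141]
595
((577.7308349609375, -92.83566284179688), (172.03817749023438, 192.47189331054688), 12.608593940734863)
((579.6610107421875, -94.22388458251953), (170.14613342285156, 190.2176513671875), 12.6023588180542)
top yellow 142 uv med 390.0 195.0 z pct [0.036 0.04  0.134 0.137 0.14 ]
[ 0.60002714 -0.07920877  0.078     ]
top dark 952 uv med 378.0 191.5 z pct [0.023 0.079 0.111 0.117 0.174]
 bar 506 ((611.0242919921875, -143.2593994140625), (306.11370849609375, 248.36724853515625), 14.330788612365723) [ 0.55009464 -0.12332271  0.11076871]
 posts 94
((742.9445190429688, -58.50353240966797), (11.134637832641602, 149.74046325683594), 12.431259155273438)
top red 566 uv med 320.0 183.0 z pct [0.019 0.033 0.039 0.059 0.101]
side orange 977 uv med 327.0 200.0 z pct [0.062 0.069 0.131 0.135 0.137]
530
side yellow 149 uv med 334.0 195.0 z pct [0.029 0.102 0.134 0.135 0.137]
[ 0.58864555 -0.11487522  0.078     ]
side dark 1794 uv med 282.0 209.0 z pct [0.024 0.036 0.08  0.113 0.165]
 bar 547 ((613.7797241210938, -145.71461486816406), (312.64373779296875, 262.63250732421875), 14.336406707763672) [ 0.591587   -0.12548296  0.10992176]
 posts 89
((743.6229858398438, -54.884735107421875), (11.646526336669922, 153.7486114501953), 13.170480728149414)
side red 497 uv med 287.0 245.0 z pct [0.008 0.023 0.032 0.063 0.136]
```

View pics/topcrop.png

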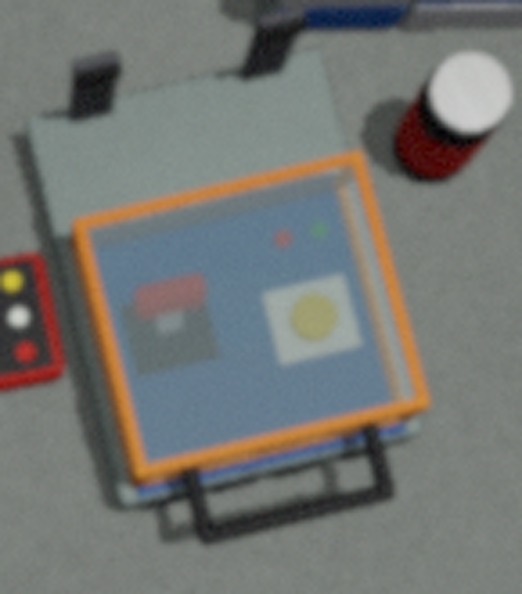

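The crop shows the hood rim cleanly (rectangle 170 x 190 mm, as specified). The bar is centred at crop (300,515), which is full-image (388,253). The button is at (392,198), and the lever is leaning to the hinge side.

```bash
cat >> h.py <<'E'
O=np.array([.579,-.0935]); A=np.radians(12.5); X=np.array([np.cos(A),np.sin(A)]); Y=np.array([-X[1],X[0]])
def box(x,y): return O+X*x+Y*y
def inbox(p): d=np.asarray(p)[:2]-O; return np.array([d@X,d@Y])
E
python3 - <<'E'
from h import *
c=dict(np.load("top0.npz"))
f=lambda u,v,z:(inbox(world(c,305+(u+.5)/3.6-.5,110+(v+.5)/3.6-.5,z=z))*1000).round(1)
print("bar",f(297,513,.106),"ends",f(207,533,.106),f(387,492,.106),"button",f(313,316,.078),"posts",f(97,62,.18),f(282,18,.18))
r=inbox((.1818,-.6497));print(box(-.130,0),box(-.003,-.05),box(.015,.045))
E
```

```text
bar [-128.6   -2.2] ends [-127.4   57.4] [-129.2  -62. ] button [ -2.3 -49.7] posts [170.6  58.8] [170.5 -60.4]
[ 0.45208152 -0.12163715] [ 0.58689309 -0.14296412] [ 0.58390466 -0.04632009]
```

>>> {"fn": "drive_tool", "kwargs": {"claw": [60, 60, 60, 60, 60, 60, 60, 60], "slide": [[0.03, 0.07, 0], [0.06, 0.14, 0], [0.1, 0.21, 0], [0.13, 0.28, 0], [0.16, 0.35, 0], [0.2, 0.42, 0], [0.24, 0.49, 0], [0.27, 0.56, 0]], "yaw": [0.035, 0.07, 0.105, 0.14, 0.175, 0.21, 0.245, 0.28]}}

```text
time: 0.77
tool_pos: [0.3175, -0.3681, 0.4043]
tcp_rot: [-2.63, -1.718, -0.001]
wrist_force: [0.7, 0.3, 0.4]
width: 0.704
grip_force: 0.0
```

>>> {"fn": "drive_tool", "kwargs": {"claw": [36, 36, 36, 36, 36, 36, 36, 36], "slide": [[0.035, 0.07, 0], [0.07, 0.14, 0], [0.1, 0.21, 0], [0.14, 0.28, 0], [0.18, 0.35, 0], [0.21, 0.41, -0.03], [0.25, 0.46, -0.06], [0.27, 0.498, -0.09]], "yaw": [0.035, 0.07, 0.105, 0.14, 0.175, 0.203, 0.203, 0.203]}}

```text
time: 1.43
tool_pos: [0.4531, -0.1187, 0.3595]
tcp_rot: [1.962, 2.452, 0.002]
wrist_force: [0.5, -0.7, -0.0]
width: 0.424
grip_force: 0.0
```

>>> {"fn": "drive_tool", "kwargs": {"claw": [36, 36], "slide": [[0, 0, 0], [0, 0, 0]], "yaw": [0, 0]}}

```text
time: 1.6
tool_pos: [0.4515, -0.1199, 0.3582]
tcp_rot: [-1.959, -2.452, 0.003]
wrist_force: [0.5, -1.3, 0.3]
width: 0.425
grip_force: 0.0
```

```bash
cat >> h.py <<'E'
def st():
    s=bot.read_state(); R=cv2.Rodrigues(np.array(s["tcp_rot"]))[0]
    print("t",s["time"],"box mm",(inbox(s["tool_pos"])*1000).round(1),"z",s["tool_pos"][2].round(4),"y axis deg",np.degrees(np.arctan2(R[1,1],R[0,1])).round(2),"zaxis",R[:,2].round(3),"F",s["wrist_force"].round(1),"w",s["width"])
    return s
E
python3 - <<'E'
from h import *
st()
c=cam("wrist");cv2.imwrite("pics/w1.png",c["color"][:,:,::-1])
E
```

```text
t 1.6 box mm [-130.2    1.8] z 0.3582 y axis deg 12.75 zaxis [-0.003  0.001 -1.   ] F [ 0.5 -1.3  0.3] w 0.4246026411905513
```

View pics/w1.png

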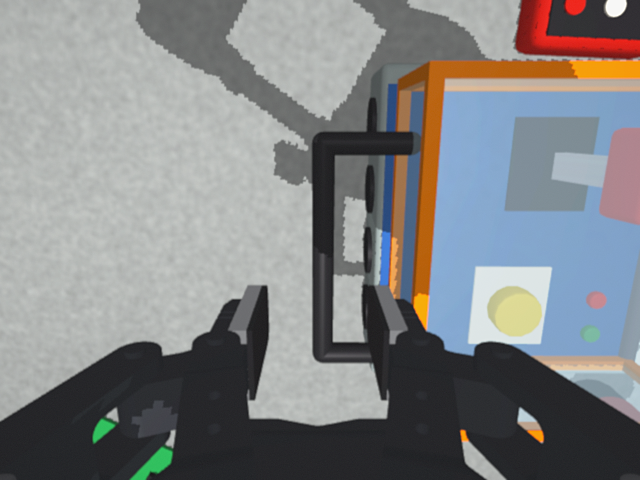

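The wrist view shows the bar (u≈322) midway between the pads, parallel to them and with space to the hood wall. I'm descending.

>>> {"fn": "drive_tool", "kwargs": {"claw": [36, 36, 36, 36, 36, 36], "slide": [[0, -0.003, -0.04], [0.001, -0.006, -0.08], [0.001, -0.006, -0.12], [0.001, -0.006, -0.16], [0.001, -0.006, -0.19], [0.001, -0.006, -0.19]], "yaw": [0, 0, 0, 0, 0, 0]}}

```text
time: 2.15
tool_pos: [0.4508, -0.125, 0.2626]
tcp_rot: [-1.965, -2.446, 0.003]
wrist_force: [0.3, 0.8, 0.1]
width: 0.421
grip_force: 0.0
```

>>> {"fn": "drive_tool", "kwargs": {"claw": [0, 0, 0, 0, 0, 0], "slide": [[0, 0, 0], [0, 0, 0], [0, 0, 0], [0, 0, 0], [0, 0, 0], [0, 0, 0]], "yaw": [0, 0, 0, 0, 0, 0], "newtons": 20}}

```text
time: 2.65
tool_pos: [0.4538, -0.1245, 0.2663]
tcp_rot: [1.962, 2.447, 0.003]
wrist_force: [5.4, -0.3, -3.3]
width: 0.129
grip_force: 22.6
```

```bash
python3 - <<'E'
from h import *
s=st(); print(s["grip_force"])
# arc table: guard angle -> share shifts from shut grasp
a0=np.arctan2(45,-215)
for t in np.linspace(0,1.5,31):
    a=a0-t; dx=.2197*np.cos(a)+.215; dz=.2197*np.sin(a)-.045
    w=X*dx; print(round(t,2),(np.array([w[0],w[1],dz])/.5).round(3))
E
```

```text
t 2.65 box mm [-129.    -3.2] z 0.2663 y axis deg 12.58 zaxis [ 0.005 -0.002 -1.   ] F [ 5.4 -0.3 -3.3] w 0.12886833942260156
22.588380575180054
0.0 [-0. -0.  0.]
0.05 [0.005 0.001 0.021]
0.1 [0.011 0.002 0.043]
0.15 [0.018 0.004 0.063]
0.2 [0.026 0.006 0.084]
0.25 [0.035 0.008 0.104]
0.3 [0.045 0.01  0.123]
0.35 [0.056 0.012 0.142]
0.4 [0.067 0.015 0.16 ]
0.45 [0.08  0.018 0.178]
0.5 [0.093 0.021 0.195]
0.55 [0.108 0.024 0.212]
0.6 [0.123 0.027 0.227]
0.65 [0.139 0.031 0.242]
0.7 [0.155 0.034 0.256]
0.75 [0.172 0.038 0.269]
0.8 [0.19  0.042 0.281]
0.85 [0.209 0.046 0.293]
0.9 [0.228 0.05  0.303]
0.95 [0.247 0.055 0.312]
1.0 [0.267 0.059 0.321]
1.05 [0.287 0.064 0.328]
1.1 [0.308 0.068 0.334]
1.15 [0.329 0.073 0.339]
1.2 [0.35  0.077 0.343]
1.25 [0.371 0.082 0.347]
1.3 [0.392 0.087 0.348]
1.35 [0.414 0.092 0.349]
1.4 [0.435 0.096 0.349]
1.45 [0.456 0.101 0.348]
1.5 [0.478 0.106 0.345]
```

>>> {"fn": "drive_tool", "kwargs": {"claw": [0, 0, 0, 0, 0, 0, 0, 0], "slide": [[0.002, 0, 0.01], [0.007, 0.001, 0.03], [0.014, 0.003, 0.053], [0.022, 0.005, 0.074], [0.03, 0.007, 0.094], [0.04, 0.009, 0.114], [0.05, 0.011, 0.132], [0.06, 0.013, 0.15]], "yaw": [0, 0, 0, 0, 0, 0, 0, 0]}}

```text
time: 3.32
tool_pos: [0.4836, -0.1177, 0.3409]
tcp_rot: [1.962, 2.448, 0.003]
wrist_force: [9.1, -0.7, -7.6]
width: 0.13
grip_force: 22.1
```

>>> {"fn": "drive_tool", "kwargs": {"claw": [0, 0, 0, 0, 0, 0, 0, 0], "slide": [[0.012, 0.003, 0.017], [0.025, 0.006, 0.035], [0.039, 0.009, 0.052], [0.054, 0.012, 0.068], [0.069, 0.016, 0.083], [0.085, 0.019, 0.098], [0.102, 0.023, 0.111], [0.119, 0.027, 0.124]], "yaw": [0, 0, 0, 0, 0, 0, 0, 0]}}

```text
time: 3.98
tool_pos: [0.5418, -0.1047, 0.4034]
tcp_rot: [-1.965, -2.451, 0.005]
wrist_force: [-4.4, -5.4, 4.6]
width: 0.132
grip_force: 22.1
```

>>> {"fn": "drive_tool", "kwargs": {"claw": [0, 0, 0, 0, 0, 0, 0, 0], "slide": [[0.018, 0.004, 0.012], [0.037, 0.008, 0.022], [0.056, 0.012, 0.032], [0.076, 0.017, 0.042], [0.096, 0.021, 0.05], [0.116, 0.026, 0.057], [0.137, 0.03, 0.062], [0.156, 0.034, 0.067]], "yaw": [0, 0, 0, 0, 0, 0, 0, 0]}}

```text
time: 4.65
tool_pos: [0.621, -0.0868, 0.437]
tcp_rot: [1.964, 2.45, 0.002]
wrist_force: [0.6, -3.6, 2.1]
width: 0.132
grip_force: 22.7
```

```bash
python3 - <<'E'
from h import *
s=st(); b=inbox(s["tool_pos"]); dx,dz=b[0]-.085,s["tool_pos"][2]-.155-.061
print("guard angle",np.arctan2(.045,-.215)-np.arctan2(dz,dx),"r",np.hypot(dx,dz),s["grip_force"])
E
```

```text
t 4.65 box mm [42.5 -2.6] z 0.437 y axis deg 12.57 zaxis [ 0.002 -0.    -1.   ] F [ 0.6 -3.6  2.1] w 0.13181363107216804
guard angle 1.1743037979745834 r 0.22502918409980208 22.733054459095
```

>>> {"fn": "drive_tool", "kwargs": {"claw": [0, 0, 0, 0, 0, 0, 0, 0], "slide": [[0.019, 0.004, 0.003], [0.036, 0.008, 0.006], [0.053, 0.012, 0.007], [0.07, 0.016, 0.008], [0.087, 0.019, 0.008], [0.1, 0.022, 0.008], [0.11, 0.024, 0.007], [0.116, 0.026, 0.007]], "yaw": [0, 0, 0, 0, 0, 0, 0, 0]}}

```text
time: 5.32
tool_pos: [0.6791, -0.0737, 0.4393]
tcp_rot: [1.964, 2.45, 0.002]
wrist_force: [1.1, -4.0, 4.6]
width: 0.13
grip_force: 23.7
```

>>> {"fn": "drive_tool", "kwargs": {"claw": [0, 0, 0, 0, 0, 0, 0, 0], "slide": [[0.005, 0.001, -0.001], [0.01, 0.002, -0.002], [0.014, 0.003, -0.002], [0.018, 0.004, -0.003], [0.022, 0.005, -0.003], [0.026, 0.006, -0.004], [0.028, 0.006, -0.004], [0.028, 0.006, -0.004]], "yaw": [0, 0, 0, 0, 0, 0, 0, 0]}}

```text
time: 5.98
tool_pos: [0.6928, -0.0707, 0.4375]
tcp_rot: [1.964, 2.45, 0.003]
wrist_force: [1.4, -1.6, 5.8]
width: 0.131
grip_force: 24.0
```

```bash
cat >> h.py <<'E'
def ang(s):
    b=inbox(s["tool_pos"]); dx,dz=b[0]-.085,s["tool_pos"][2]-.155-.061
    print("guard angle",np.arctan2(.045,-.215)-np.arctan2(dz,dx),"r",np.hypot(dx,dz),"grip",s["grip_force"])
E
python3 - <<'E'
from h import *
ang(st())
E
```

```text
t 5.9833 box mm [116.   -2.4] z 0.4375 y axis deg 12.57 zaxis [ 0.002  0.    -1.   ] F [ 1.4 -1.6  5.8] w 0.13135645352765143
guard angle 1.5034786890560274 r 0.2236550057303286 grip 23.998517096042633
```

>>> {"fn": "drive_tool", "kwargs": {"claw": [0, 0, 0, 0, 0, 0, 0, 0], "slide": [[0.003, 0, -0.001], [0.005, 0.001, -0.001], [0.007, 0.002, -0.002], [0.009, 0.002, -0.002], [0.01, 0.002, -0.002], [0.012, 0.003, -0.003], [0.012, 0.003, -0.003], [0.012, 0.003, -0.003]], "yaw": [0, 0, 0, 0, 0, 0, 0, 0]}}

```text
time: 6.65
tool_pos: [0.695, -0.0703, 0.4374]
tcp_rot: [-1.961, -2.446, 0.012]
wrist_force: [-18.1, -4.4, 16.6]
width: 0.129
grip_force: 25.2
```

```bash
python3 - <<'E'
from h import *
ang(st())
c=cam("side");cv2.imwrite("pics/s2.png",cv2.resize(c["color"][60:260,220:420,::-1],None,fx=3,fy=3))
E
```

```text
t 6.65 box mm [118.3  -2.5] z 0.4374 y axis deg 12.55 zaxis [-0.01  -0.002 -1.   ] F [-18.1  -4.4  16.6] w 0.12898197274194834
guard angle 1.513687038628725 r 0.223868776489706 grip 25.207563936710358
```

View pics/s2.png

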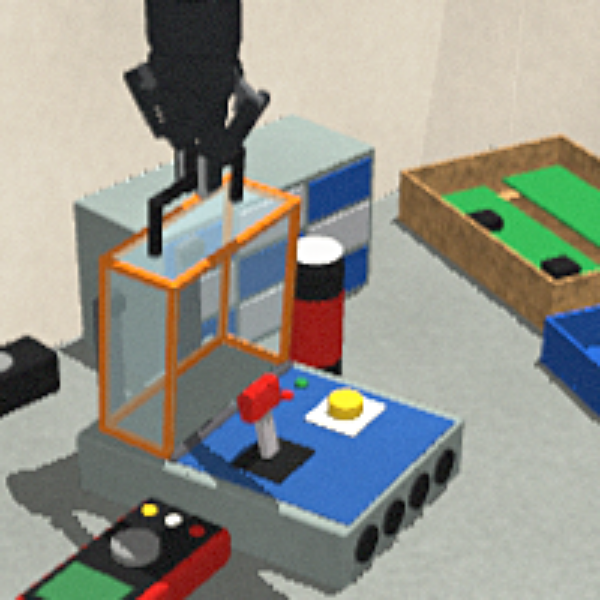

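The guard stands upright against its stop, with the bar still in the pads, the lever up and the button clear. I'll ease the pressure, release and rise.

>>> {"fn": "drive_tool", "kwargs": {"claw": [0, 0, 36, 36, 36, 36, 36, 36], "slide": [[-0.004, -0.001, 0.002], [-0.006, -0.001, 0.004], [-0.006, -0.001, 0.004], [-0.006, -0.001, 0.004], [-0.006, -0.001, 0.004], [-0.006, -0.001, 0.004], [-0.006, -0.001, 0.02], [-0.006, -0.001, 0.05]], "yaw": [0, 0, 0, 0, 0, 0, 0, 0]}}

```text
time: 7.37
tool_pos: [0.6946, -0.0697, 0.4575]
tcp_rot: [-1.962, -2.448, 0.004]
wrist_force: [-0.2, -0.2, -0.5]
width: 0.422
grip_force: 0.0
```

>>> {"fn": "drive_tool", "kwargs": {"claw": [36, 36, 36, 36, 20, 0, 0, 0], "slide": [[0, 0, 0.04], [0, 0, 0.08], [-0.02, -0.02, 0.08], [-0.06, -0.05, 0.08], [-0.12, -0.08, 0.08], [-0.18, -0.11, 0.06], [-0.21, -0.13, 0.0], [-0.21, -0.14, -0.06]], "yaw": [0, 0, 0, 0, 0, 0, 0, 0]}}

```text
time: 8.03
tool_pos: [0.5873, -0.1415, 0.432]
tcp_rot: [1.964, 2.447, 0.001]
wrist_force: [0.0, 0.4, -0.8]
width: -0.0
grip_force: 0.0
```

```bash
python3 - <<'E'
from h import *
s=st(); print((np.append(box(-.003,-.05),.078+.173+.01)-s["tool_pos"])/.5)
E
```

```text
t 8.0333 box mm [ -2.2 -48.6] z 0.432 y axis deg 12.48 zaxis [ 0.004 -0.002 -1.   ] F [ 0.   0.4 -0.8] w -0.00034056767891514297
[-0.00091204 -0.00296952 -0.34207048]
```

>>> {"fn": "drive_tool", "kwargs": {"claw": [0, 0, 0, 0, 0, 0, 0, 0], "slide": [[0, -0.002, -0.05], [0, -0.003, -0.11], [0, -0.003, -0.17], [0, -0.003, -0.22], [0, -0.003, -0.27], [0, -0.003, -0.31], [0, -0.003, -0.33], [0, -0.003, -0.33]], "yaw": [0, 0, 0, 0, 0, 0, 0, 0]}}

```text
time: 8.7
tool_pos: [0.5882, -0.1413, 0.2619]
tcp_rot: [-1.962, -2.447, 0.004]
wrist_force: [-0.3, -0.1, -0.3]
width: 0.003
grip_force: 0.0
```

```bash
python3 - <<'E'
from h import *
s=st(); print((np.append(box(-.003,-.05),.07+.173)-s["tool_pos"])/.5)
E
```

```text
t 8.7 box mm [ -1.4 -48.7] z 0.2619 y axis deg 12.56 zaxis [-0.006  0.002 -1.   ] F [-0.3 -0.1 -0.3] w 0.00305580115589694
[-0.00254661 -0.00331236 -0.03773131]
```

>>> {"fn": "drive_tool", "kwargs": {"claw": [0, 0, 0, 0, 0, 0, 0, 0], "slide": [[-0.002, -0.003, -0.01], [-0.002, -0.003, -0.018], [-0.002, -0.003, -0.025], [-0.002, -0.003, -0.032], [-0.002, -0.003, -0.037], [-0.002, -0.003, -0.04], [-0.002, -0.003, -0.042], [-0.002, -0.003, -0.042]], "yaw": [0, 0, 0, 0, 0, 0, 0, 0]}}

```text
time: 9.37
tool_pos: [0.5895, -0.1433, 0.2449]
tcp_rot: [1.963, 2.45, 0.001]
wrist_force: [0.8, -1.7, 4.6]
width: 0.001
grip_force: 2.0
```

```bash
python3 - <<'E'
from h import *
s=st()
E
```

```text
t 9.3667 box mm [ -0.5 -50.9] z 0.2449 y axis deg 12.57 zaxis [ 0.002 -0.001 -1.   ] F [ 0.8 -1.7  4.6] w 0.0008639150954269815
```

>>> {"fn": "drive_tool", "kwargs": {"claw": [0, 0, 0, 0, 0, 0], "slide": [[-0.002, 0, -0.003], [-0.003, 0, -0.005], [-0.003, 0, -0.007], [-0.003, 0, -0.009], [-0.003, 0, -0.01], [-0.003, 0, -0.01]], "yaw": [0, 0, 0, 0, 0, 0]}}

```text
time: 9.87
tool_pos: [0.5889, -0.1433, 0.2432]
tcp_rot: [1.962, 2.448, 0.003]
wrist_force: [-3.7, 1.3, 19.7]
width: 0.001
grip_force: 9.8
```

```bash
python3 - <<'E'
from h import *
s=st()
c=cam("side");cv2.imwrite("pics/s3.png",cv2.resize(c["color"][60:260,220:420,::-1],None,fx=3,fy=3))
E
```

```text
t 9.8667 box mm [ -1.1 -50.7] z 0.2432 y axis deg 12.57 zaxis [ 0.005 -0.001 -1.   ] F [-3.7  1.3 19.7] w 0.0011708331024329393
```

View pics/s3.png

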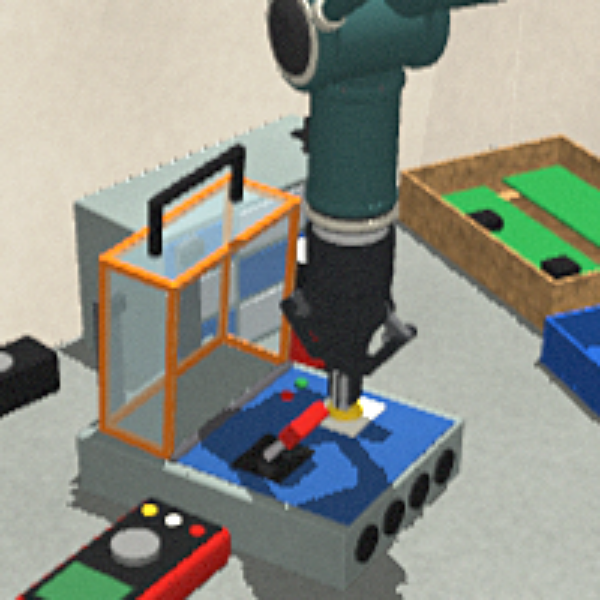

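The lever is down, the button is fully in under the fingertips, and the guard is still on its stop. Next I go up, around and in front of the lever.

>>> {"fn": "drive_tool", "kwargs": {"claw": [0, 0, 0, 0, 0, 0, 0, 0], "slide": [[0, 0, 0.04], [0, 0, 0.11], [-0.02, 0.01, 0.18], [-0.06, 0.04, 0.22], [-0.11, 0.08, 0.22], [-0.16, 0.12, 0.22], [-0.186, 0.155, 0.19], [-0.186, 0.155, 0.14]], "yaw": [0, 0, 0, 0, 0, 0, 0, 0]}}

```text
time: 10.58
tool_pos: [0.4923, -0.0633, 0.3104]
tcp_rot: [1.963, 2.452, 0.003]
wrist_force: [-0.0, -0.5, -0.2]
width: -0.0
grip_force: 0.0
```

>>> {"fn": "drive_tool", "kwargs": {"claw": [0, 0, 0, 0], "slide": [[0, 0, -0.04], [0, 0, -0.07], [0, 0, -0.085], [0, 0, -0.085]], "yaw": [0, 0, 0, 0]}}

```text
time: 10.92
tool_pos: [0.4926, -0.0651, 0.2638]
tcp_rot: [-1.961, -2.447, 0.005]
wrist_force: [0.4, -0.7, -0.3]
width: -0.002
grip_force: 0.0
```

```bash
python3 - <<'E'
from h import *
s=st()
E
```

```text
t 10.9167 box mm [-78.2  46.4] z 0.2638 y axis deg 12.58 zaxis [-0.006  0.001 -1.   ] F [ 0.4 -0.7 -0.3] w -0.0023735597834454586
```

>>> {"fn": "drive_tool", "kwargs": {"claw": [0, 0, 0, 0, 0, 0, 0, 0], "slide": [[0.02, 0.004, 0], [0.04, 0.009, 0], [0.06, 0.013, 0], [0.08, 0.018, 0], [0.1, 0.022, 0], [0.115, 0.025, 0], [0.13, 0.029, 0], [0.135, 0.03, 0]], "yaw": [0, 0, 0, 0, 0, 0, 0, 0]}}

```text
time: 11.58
tool_pos: [0.5634, -0.0502, 0.2669]
tcp_rot: [1.964, 2.451, 0.001]
wrist_force: [0.3, -0.4, 0.1]
width: -0.001
grip_force: 0.0
```

```bash
python3 - <<'E'
from h import *
s=st()
c=cam("side");cv2.imwrite("pics/s4.png",cv2.resize(c["color"][110:260,250:400,::-1],None,fx=4,fy=4))
E
```

```text
t 11.5833 box mm [-5.8 45.7] z 0.2669 y axis deg 12.59 zaxis [ 0.001  0.    -1.   ] F [ 0.3 -0.4  0.1] w -0.0007103251494689189
```

View pics/s4.png

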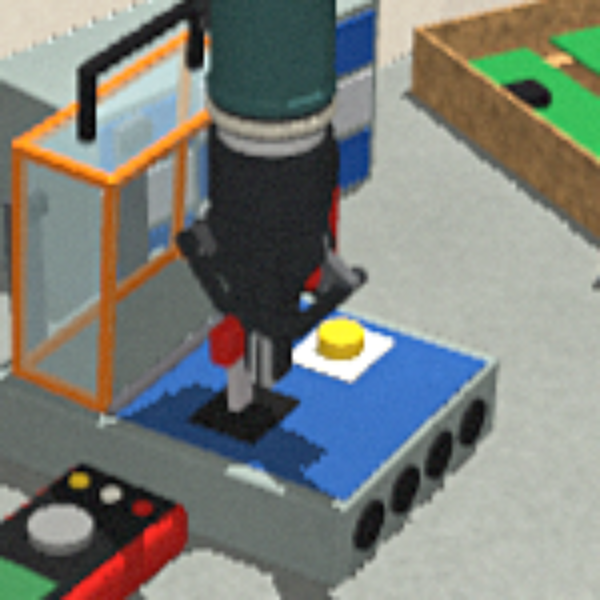

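The lever is now about vertical in front of the fingers and the button is out. I'll push a few mm more, then back off.

>>> {"fn": "drive_tool", "kwargs": {"claw": [0, 0, 0, 0, 0, 0], "slide": [[0.004, 0.001, 0], [0.008, 0.002, 0], [0.011, 0.002, 0], [0.014, 0.003, 0], [0.014, 0.003, 0], [0.014, 0.003, 0]], "yaw": [0, 0, 0, 0, 0, 0]}}

```text
time: 12.13
tool_pos: [0.5688, -0.0491, 0.2667]
tcp_rot: [1.965, 2.451, -0.0]
wrist_force: [0.2, -0.2, 0.0]
width: -0.004
grip_force: 0.0
```

>>> {"fn": "drive_tool", "kwargs": {"claw": [0, 0, 0, 0, 0, 0, 0, 0], "slide": [[-0.02, -0.004, 0], [-0.05, -0.011, 0], [-0.09, -0.02, 0], [-0.13, -0.029, 0.02], [-0.15, -0.035, 0.08], [-0.15, -0.045, 0.15], [-0.13, -0.05, 0.23], [-0.1, -0.06, 0.31]], "yaw": [0, 0, 0, 0, 0, 0, 0, 0]}}

```text
time: 12.8
tool_pos: [0.5162, -0.0788, 0.4214]
tcp_rot: [-1.964, -2.449, 0.002]
wrist_force: [0.8, 0.0, 0.6]
width: -0.001
grip_force: 0.0
```

```bash
python3 - <<'E'
from h import *
s=st()
c=cam("side");cv2.imwrite("pics/s5.png",cv2.resize(c["color"][60:260,220:420,::-1],None,fx=3,fy=3))
E
```

```text
t 12.8 box mm [-58.2  27.9] z 0.4214 y axis deg 12.55 zaxis [-0.002  0.    -1.   ] F [0.8 0.  0.6] w -0.0008228152132597786
```

View pics/s5.png

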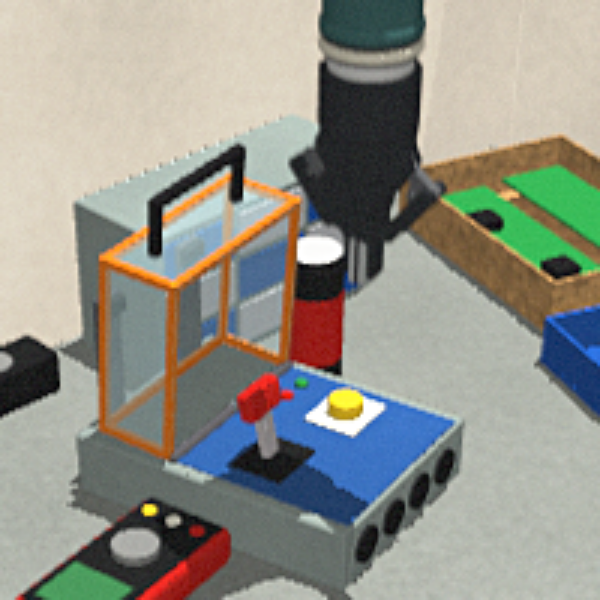

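The lever stays up, the guard is on its stop and the button is out. I'm going back above the bar.

>>> {"fn": "drive_tool", "kwargs": {"claw": [36, 36, 36, 36, 36, 36, 36, 36], "slide": [[0, 0, 0.08], [0.05, 0.002, 0.14], [0.12, 0.005, 0.15], [0.19, 0.008, 0.15], [0.25, 0.011, 0.15], [0.31, 0.014, 0.15], [0.35, 0.016, 0.15], [0.355, 0.016, 0.15]], "yaw": [0, 0, 0, 0, 0, 0, 0, 0]}}

```text
time: 13.52
tool_pos: [0.698, -0.0708, 0.4935]
tcp_rot: [-1.964, -2.451, 0.0]
wrist_force: [-1.3, 0.2, -0.2]
width: 0.421
grip_force: 0.0
```

>>> {"fn": "drive_tool", "kwargs": {"claw": [36, 36], "slide": [[0, 0, 0], [0, 0, 0]], "yaw": [0, 0]}}

```text
time: 13.68
tool_pos: [0.695, -0.071, 0.4948]
tcp_rot: [-1.964, -2.45, 0.002]
wrist_force: [-0.2, -0.2, 0.4]
width: 0.421
grip_force: 0.0
```

```bash
python3 - <<'E'
from h import *
s=st(); print((np.append(box(.117,-.0025),.437)-s["tool_pos"])/.5)
E
```

```text
t 13.6833 box mm [118.1  -3.2] z 0.4948 y axis deg 12.57 zaxis [-0.002  0.    -1.   ] F [-0.2 -0.2  0.4] w 0.4213595474010519
[-0.00250756  0.00080479 -0.11567281]
```

>>> {"fn": "drive_tool", "kwargs": {"claw": [36, 36, 36, 36, 36, 0, 0, 0], "slide": [[-0.002, 0, -0.03], [-0.004, 0, -0.06], [-0.004, 0, -0.09], [-0.004, 0, -0.115], [-0.004, 0, -0.117], [-0.004, 0, -0.117], [-0.004, 0, -0.117], [-0.004, 0, -0.117]], "yaw": [0, 0, 0, 0, 0, 0, 0, 0], "newtons": 20}}

```text
time: 14.35
tool_pos: [0.6934, -0.0711, 0.4381]
tcp_rot: [1.965, 2.451, -0.001]
wrist_force: [-3.2, 0.5, 0.3]
width: 0.13
grip_force: 21.6
```

>>> {"fn": "drive_tool", "kwargs": {"claw": [0, 0, 0, 0], "slide": [[0, 0, 0], [0, 0, 0], [0, 0, 0], [0, 0, 0]], "yaw": [0, 0, 0, 0]}}

```text
time: 14.68
tool_pos: [0.6935, -0.071, 0.438]
tcp_rot: [-1.965, -2.451, 0.001]
wrist_force: [-5.5, -0.1, 2.7]
width: 0.128
grip_force: 21.8
```

```bash
python3 - <<'E'
from h import *
ang(st())
E
```

```text
t 14.6833 box mm [116.7  -2.9] z 0.438 y axis deg 12.57 zaxis [-0.001 -0.    -1.   ] F [-5.5 -0.1  2.7] w 0.12845513649140095
guard angle 1.5061628101098348 r 0.22427068778173262 grip 21.836101412773132
```

>>> {"fn": "drive_tool", "kwargs": {"claw": [0, 0, 0, 0, 0, 0, 0, 0], "slide": [[-0.009, -0.002, 0.001], [-0.026, -0.006, 0.003], [-0.047, -0.01, 0.004], [-0.068, -0.015, 0.004], [-0.09, -0.02, 0.003], [-0.111, -0.025, 0.001], [-0.132, -0.03, -0.003], [-0.153, -0.034, -0.007]], "yaw": [0, 0, 0, 0, 0, 0, 0, 0]}}

```text
time: 15.35
tool_pos: [0.616, -0.0884, 0.4334]
tcp_rot: [1.965, 2.451, -0.0]
wrist_force: [1.9, -2.2, -2.0]
width: 0.13
grip_force: 21.9
```

>>> {"fn": "drive_tool", "kwargs": {"claw": [0, 0, 0, 0, 0, 0, 0, 0], "slide": [[-0.021, -0.005, -0.005], [-0.042, -0.009, -0.011], [-0.062, -0.014, -0.019], [-0.082, -0.018, -0.028], [-0.101, -0.022, -0.037], [-0.12, -0.027, -0.047], [-0.139, -0.031, -0.059], [-0.156, -0.035, -0.072]], "yaw": [0, 0, 0, 0, 0, 0, 0, 0]}}

```text
time: 16.02
tool_pos: [0.5382, -0.1058, 0.397]
tcp_rot: [-1.965, -2.451, 0.001]
wrist_force: [-0.4, -3.4, 2.5]
width: 0.129
grip_force: 22.1
```

>>> {"fn": "drive_tool", "kwargs": {"claw": [0, 0, 0, 0, 0, 0, 0, 0], "slide": [[-0.017, -0.003, -0.013], [-0.033, -0.007, -0.027], [-0.049, -0.01, -0.042], [-0.064, -0.014, -0.057], [-0.079, -0.017, -0.074], [-0.091, -0.02, -0.092], [-0.104, -0.023, -0.11], [-0.115, -0.025, -0.128]], "yaw": [0, 0, 0, 0, 0, 0, 0, 0]}}

```text
time: 16.68
tool_pos: [0.481, -0.1181, 0.3323]
tcp_rot: [-1.965, -2.451, 0.001]
wrist_force: [-0.6, -5.9, 0.7]
width: 0.129
grip_force: 22.4
```

```bash
python3 - <<'E'
from h import *
ang(st())
E
```

```text
t 16.6833 box mm [-101.    -2.8] z 0.3323 y axis deg 12.57 zaxis [-0.001 -0.    -1.   ] F [-0.6 -5.9  0.7] w 0.12861453680497234
guard angle 0.3524501296617415 r 0.21937736064295632 grip 22.389225661754608
```

>>> {"fn": "drive_tool", "kwargs": {"claw": [0, 0, 0, 0, 0, 0, 0, 0], "slide": [[-0.009, -0.002, -0.015], [-0.017, -0.004, -0.031], [-0.024, -0.005, -0.046], [-0.031, -0.007, -0.062], [-0.036, -0.008, -0.075], [-0.04, -0.009, -0.087], [-0.043, -0.01, -0.095], [-0.046, -0.01, -0.104]], "yaw": [0, 0, 0, 0, 0, 0, 0, 0]}}

```text
time: 17.35
tool_pos: [0.4588, -0.1228, 0.2809]
tcp_rot: [-1.965, -2.451, -0.0]
wrist_force: [-0.0, -4.7, 0.3]
width: 0.127
grip_force: 22.5
```

>>> {"fn": "drive_tool", "kwargs": {"claw": [0, 0, 0, 0, 0, 0, 0, 0], "slide": [[-0.001, 0, -0.005], [-0.003, -0.001, -0.01], [-0.004, -0.001, -0.014], [-0.005, -0.001, -0.018], [-0.005, -0.001, -0.021], [-0.006, -0.001, -0.024], [-0.006, -0.001, -0.026], [-0.006, -0.001, -0.028]], "yaw": [0, 0, 0, 0, 0, 0, 0, 0]}}

```text
time: 18.02
tool_pos: [0.4555, -0.1235, 0.2672]
tcp_rot: [-1.964, -2.451, 0.002]
wrist_force: [-2.8, -5.0, -0.1]
width: 0.131
grip_force: 22.6
```

```bash
python3 - <<'E'
from h import *
ang(st())
E
```

```text
t 18.0167 box mm [-127.1   -2.5] z 0.2672 y axis deg 12.58 zaxis [-0.001 -0.    -1.   ] F [-2.8 -5.  -0.1] w 0.13057397208125562
guard angle 0.030475868579586507 r 0.21814490640649603 grip 22.584961652755737
```

>>> {"fn": "drive_tool", "kwargs": {"claw": [0, 0, 0, 0, 0, 0, 0, 0], "slide": [[0, 0, -0.002], [-0.001, 0, -0.004], [-0.001, 0, -0.006], [-0.001, 0, -0.008], [-0.001, 0, -0.01], [-0.001, 0, -0.012], [-0.001, 0, -0.014], [-0.001, 0, -0.014]], "yaw": [0, 0, 0, 0, 0, 0, 0, 0]}}

```text
time: 18.68
tool_pos: [0.455, -0.1236, 0.2627]
tcp_rot: [-1.963, -2.45, 0.003]
wrist_force: [-11.5, -3.6, 19.5]
width: 0.13
grip_force: 24.4
```

Fz of 19.5 N shows the guard is seated. I'll relieve, release and leave.

>>> {"fn": "drive_tool", "kwargs": {"claw": [0, 36, 36, 36, 36, 36, 36, 36], "slide": [[0.001, 0, 0.004], [0.001, 0, 0.004], [0.001, 0, 0.004], [0.001, 0, 0.004], [0.001, 0, 0.004], [0.001, 0, 0.03], [0.001, 0, 0.09], [0.001, 0, 0.15]], "yaw": [0, 0, 0, 0, 0, 0, 0, 0]}}

```text
time: 19.35
tool_pos: [0.4551, -0.1225, 0.3345]
tcp_rot: [-1.962, -2.447, -0.0]
wrist_force: [0.8, 0.4, 0.9]
width: 0.423
grip_force: 0.0
```

>>> {"fn": "drive_tool", "kwargs": {"claw": [36, 36, 36, 36, 36, 36, 36, 36], "slide": [[0, 0, 0.07], [0, -0.04, 0.14], [0, -0.11, 0.2], [0, -0.18, 0.2], [0, -0.25, 0.2], [0, -0.32, 0.2], [0, -0.38, 0.2], [0, -0.4, 0.2]], "yaw": [0, 0, 0, 0, 0, 0, 0, 0]}}

```text
time: 20.02
tool_pos: [0.456, -0.3264, 0.4352]
tcp_rot: [1.967, 2.448, 0.0]
wrist_force: [1.0, 0.8, 0.2]
width: 0.42
grip_force: 0.0
```

```bash
python3 - <<'E'
from h import *
s=st()
c=cam("side");t=dict(np.load("side0.npz"))
a=c["color"][100:260,220:420,::-1];b=t["color"][100:260,220:420,::-1]
cv2.imwrite("pics/s6.png",cv2.resize(np.hstack([b,a]),None,fx=2,fy=2))
for I in(b,a):
    h=cv2.cvtColor(np.ascontiguousarray(I),cv2.COLOR_BGR2HSV).astype(int); m=(h[...,0]>=6)&(h[...,0]<=18)&(h[...,1]>150)&(h[...,2]>120); m=m[20:150,40:165]
    print(m.sum(),[x.mean().round(2) for x in np.nonzero(m)])
E
```

```text
t 20.0167 box mm [-170.5 -200.8] z 0.4352 y axis deg 12.43 zaxis [ 0.001 -0.    -1.   ] F [1.  0.8 0.2] w 0.4199114134468414
977 [np.float64(78.2), np.float64(63.16)]
939 [np.float64(78.55), np.float64(62.91)]
```

View pics/s6.png

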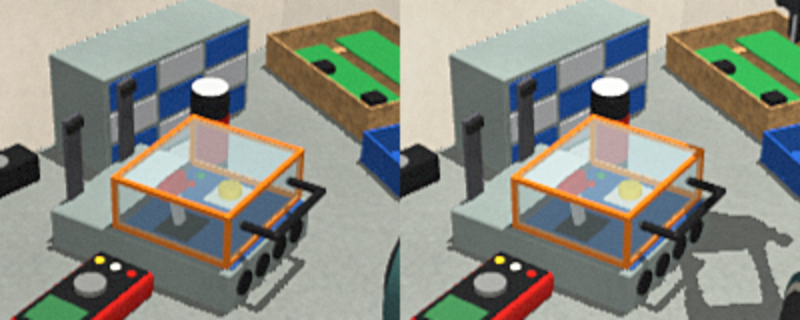

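Before (left) and after (right) match: the guard is shut, the lever is up and nothing else in the crop has moved.

```bash
python3 -c "
from workcell import bot
print(bot.finish_job())"
```

```text
the job is handed in; nothing more can be done
None
```

The trip test is done and handed in at about 20 s: the guard was laid gently on its stop, the button pressed fully, the lever dropped and was reset, and the guard was lowered shut, with the neighbouring items in the final camera crop unmoved.

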